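# Refit the condenser's retaining ring

## Robot

A 6-joint arm with a two-finger parallel gripper is mounted at the origin on the work surface. World frame = base frame: x ahead of the robot, y to its left, z up, the work surface at z = 0. Lengths are in m, angles in degrees, forces in N, time in s.
With the tool pointing down it reaches from about 0.375 to 0.9 m from the base axis. Payload 3.1 kg.
Tool frame: the origin (TCP) lies between the finger pads; the fingertips stand 11 mm ahead of it and the grasp point (between the pads) lies 8 mm behind it; x points along the fingers, y is the direction in which the jaws open and shut, and the axes are right-handed (so a half turn about x gives the same grasp; the last joint's range is limited). The gripper opens to 87 mm and grips with 3 to 60 N. Pads are 19 mm wide; open, the fingers measure 117 mm over their backs; the gripper's body (75 mm by 190 mm) begins 51 mm behind the grasp point.
Start: joints at [-83.623, 30.224, 82.088, -0, 67.689, -10.227], TCP at [0.179, -0.599, 0.234] pointing down, gripper open.
Joint ranges: [-176.69, 176.69], [-43.24, 126.21], [12.49, 139.97], [-82, 262], [0, 151.66], [-163.58, 163.58]. Speed limits (degrees/s): [159.86, 159.86, 180, 180, 180, 180].

## Interface

Orientations are given as a 3x3 rotation matrix whose columns are the frame's x, y, z axes.
In Python, from rig import bot gives the robot as it stands.
- The arm moves only by the shell command python3 -m inch 'ROWS' [OPENING]. ROWS is a JSON object of lists of equal length, an entry for each row: "dp": the shift along the tool's x, y, z in mm, a list of three; "yaw": the turn about the tool's x in degrees. In form: {"dp": [[tx, ty, tz], ...], "yaw": [yaw, ...]}. A call has 1 to 20 rows; each row shifts and turns the commanded pose from where the row before left it, along the tool's axes as they then stand; what a row does not reach is not made up. A row lasts 1/12 s, in which the tool goes at most 41.7 mm and 7.16 degrees, less where a joint would pass 70% of its speed; a pose out of reach is approached as far as the arm can. A call is refused whole if a number of a shift passes 41.7 or a number of a turn 7.16, either way. A call with a gripper value outside its range is refused whole. OPENING is the finger opening in mm, from 0 to 87, set as the call begins (- or left out, the last holds). The fingers move at their own pace and stop on an object; the grip force is fixed at half the most. Time passes only in rows, so rows that do not move let the fingers close. It gives the time, the measured TCP pose, the force and the opening at its end, in the units of the state.
- bot.read_state(): the state, without advancing time (a new reading comes with each control period).
- bot.capture(name): name is "scene" or "top" or "wrist"; returns a dict with "color" (480x640x3 uint8, red, green, blue), "intrinsics" (3x3 intrinsics, pixels), "k1" (the pictures are not rectified: a ray, as slopes to the right and down, at radius r is drawn at 1 + k1 r^2 times it, then the intrinsics apply), "pose" (4x4, takes a point from camera to world coordinates). Camera axes: x right, y down, z forward; pixel columns grow to the right and rows downward; lengths in m; the calibration is good to about 2 mm. A picture is of the moment at which its call begins. There is no depth.
- bot.hand_in(): hands the job in, once; it reports no verdict.
The state is a dict: "time_s": time; "joint_positions": joint angles; "qvel": joint speeds; "tau": joint torques, N m; "position": TCP position; "tcp_rot": TCP orientation; "force": force on the tool from outside, world axes, zero at the start; "moment": the same for the moment, N m; "opening": opening from 0.0 (shut) to 1.0 (fully open).
Only numpy, scipy, OpenCV 4.12 (cv2) and the standard library are available. Lean on these libraries where they do the work, as an engineer would, in place of code of your own. Each camera call takes 0.05 s, during which the arm holds its last target.

## Task

The lens barrel on the condenser stand has lost its spring retaining ring, which has slid under the front of the bench riser. Get the ring out, squeeze its two orange ears together so that its bore spreads, lower it over the barrel's grey rim and let it spring shut in the brass groove, so that it lies flat between rim and white disc and grips the groove all round. Leave the bottle, the jar, the stacked dishes and the blue tip box where they stand.

Things in the scene. Friction and masses are not known exactly. Their poses are not given: they have to be found in the camera images.
- ring_pivot (a point): Pivot pin (18 mm dia, 20 mm high) at the rear of the loose spring retaining ring: blue-lacquered steel, 100 g, 150 mm long, 80 wide, 8 thick. Point on the pin's axis, 4 mm above the ring's underside. z: ring's upward normal; x (ring shut): through bore centre (70 mm away) to between the ears (124 mm). Starts flat on the bench, ears under the riser, pivot and bore in the open before it
- ear_a (a point): centre (half-way up) of the right ear seen from the pivot: upright orange plate 24 mm long (along the ring), 4 thick, 38 high, standing from the ring's underside. The ring's arms cross in front of the bore, so this ear belongs to the left half-arc: squeezing the ears together spreads the bore. Gripped by both ears, the ring can be carried level
- ear_b (a point): centre of the left ear, same size. Shut: ear centres 60 mm apart (65 outside), bore centre 54 mm behind their midpoint (towards the pivot). Squeezed to the stop: 20 mm apart (24 outside), faces parallel, spring pushing back with 8 N; the bore clears 72 mm and its centre is 58 mm behind the ears' midpoint
- pad_a (a point): mid-thickness point on the inner face of the left half-arc, in the middle of the arc; 28 mm from the bore centre when shut (bore 56 mm diameter). Behind the bore the two arms run together to the pivot: a shut gripper lowered into the bore can drag the ring by them
- pad_b (a point): the same point on the right half-arc
- ring_spread (a joint): angle (rad) between the two halves: 0 shut, 0.32 fully spread (stop), about 0.04 when gripping the groove; a spring shuts it. Arcs and groove are polished, so the ring centres itself as it shuts
- stand: fixed condenser stand, origin on the bench under its black column (32 mm dia, 76 mm high); white foot 150 x 100 x 14 mm; an arm (30 mm wide, top at 56 mm) carries the upright lens barrel, axis 120 mm along the stand's -x. Aluminium posts (16 mm dia, tops at 88 mm) stand 68 mm either side of the barrel along y, so the ring fits only lengthwise along x; ears may point to the column
- groove (a point): middle of the groove on the barrel axis, 76.5 mm above the bench, axes as the stand's. Heights above the bench: white disc (84 mm dia) top at 70 mm; brass groove (59 mm dia) 70 to 83; grey rim (65 mm dia) 83 to 91, sharp-edged, the unspread ring cannot be pushed over it; black lens cap (48 mm dia) to 95
- riser: fixed aluminium bench riser, 160 mm deep, 200 wide: 5 mm deck, underside 48 mm and top 53 mm above the bench, thin side walls, open in front. Origin on the bench below the middle of the deck's front edge; +x points in under the deck. A white instrument box, 45 mm high, stands on the deck from 60 mm behind the front edge
- bottle: amber bottle, loose, 44 mm diameter, 150 mm high, standing between stand and riser; origin under its centre. Not to be disturbed
- dishes: stack of two covered dishes, loose, 88 mm diameter, 36 mm high, beside the ring's way out; origin under its centre. Not to be disturbed
- tipbox: blue pipette-tip box, loose, 100 x 65 x 45 mm, near the stand; origin under its centre. Not to be disturbed
- jar: white capped jar, loose, 50 mm diameter, 70 mm high, on the other side of the ring's way out; origin under its centre. Not to be disturbed
Things that resemble listed ones, but are neither listed nor needed, are in the scene too. What is shaped like the part that bears ring_pivot but brown is not meant. What is shaped like the stand but brown is not meant.

How it is judged (in metres and radians):
On the way:
1. the ring is held spread above the barrel's rim (value of joint ring_spread above 0.2 rad and height (world z) of ring_pivot above 0.092 m and horizontal distance between ring_pivot and groove below 0.1 m), for 0.1 s.
At the end, for the whole second after the job is handed in: Ring released, at rest, shut in the groove: both arcs within 4 mm of its mid-height and 31.8 mm of the barrel axis, joint below 0.09 rad, level within 0.08 rad, pivot 60 to 80 mm from the axis; bottle, jar, dishes and tip box within 30 mm of their starts (z of pad_a in the frame of groove between -0.004 and 0.004 m and z of pad_b in the frame of groove between -0.004 and 0.004 m and horizontal distance between each of pad_a, pad_b and groove below 0.0318 m and value of joint ring_spread below 0.09 rad and angle between ring_pivot's own z axis and vertical below 0.08 rad and horizontal distance between ring_pivot and groove between 0.06 and 0.08 m and linear speed of ring below 0.02 m/s and distance of each of bottle, dishes, tipbox, jar from where it was at the start of the episode below 0.03 m); the robot touches nothing.
It fails at once if a bystander is pushed over or away by 30 mm or more (distance of any of bottle, dishes, tipbox, jar from where it was at the start of the episode above 0.03 m).
It also fails if it takes over 54 s, if anything falls off the work surface, if the arm or the gripper's body presses on something with over 40 N, if the wrist force passes 120 N, or if a joint passes its speed limit or range.

## Working session

There is one attempt and no reset: what is moved stays moved. The work goes in short steps, Python scripts to look and compute and a shell command to move; the robot and the scene stay as the last step left them, time stands still between calls to the robot, and variables do not carry over. Pictures are saved under pics/ and viewed, and the job is handed in when it is done.

```bash
ls; mkdir -p pics
cat > h.py <<'E'
import numpy as np, cv2
from rig import bot
def cap(n,fn=None):
    c=bot.capture(n)
    if fn: cv2.imwrite('pics/'+fn,cv2.cvtColor(c['color'],cv2.COLOR_RGB2BGR))
    return c
def ray(c,u,v):
    K=np.array(c['intrinsics']);k1=c['k1'];T=np.array(c['pose'])
    d=np.array([(u-K[0,2])/K[0,0],(v-K[1,2])/K[1,1]]);s=d.copy()
    for _ in range(50): s=d/(1+k1*(s@s))
    return T[:3,3],T[:3,:3]@np.array([s[0],s[1],1.])
def onz(c,u,v,z):
    o,d=ray(c,u,v); return o+d*(z-o[2])/d[2]
def proj(c,p):
    K=np.array(c['intrinsics']);T=np.array(c['pose'])
    q=T[:3,:3].T@(np.array(p)-T[:3,3]);s=q[:2]/q[2];s=s*(1+c['k1']*(s@s))
    return K[0,0]*s[0]+K[0,2],K[1,1]*s[1]+K[1,2]
E
python3 - <<'E'
from h import *
for n in ['scene','top','wrist']:
    c=cap(n,n+'0.png'); print(n,c['k1'],np.round(c['pose'],3).tolist(),np.round(c['intrinsics'],1).tolist())
s=bot.read_state(); print(s)
E
```

```text
pics
scene -0.16870707734977786 [[0.289, 0.591, -0.753, 1.373], [0.957, -0.177, 0.228, -0.257], [0.001, -0.787, -0.617, 0.713], [0.0, 0.0, 0.0, 1.0]] [[550.9, 0.0, 324.7], [0.0, 550.9, 242.6], [0.0, 0.0, 1.0]]
top -0.07397019538844726 [[-0.001, -0.998, 0.06, 0.512], [-1.0, 0.001, -0.009, -0.01], [0.009, -0.06, -0.998, 1.182], [0.0, 0.0, 0.0, 1.0]] [[544.6, 0.0, 323.8], [0.0, 544.6, 230.6], [0.0, 0.0, 1.0]]
wrist 0.015122348376291216 [[0.285, -0.922, -0.263, 0.251], [-0.959, -0.275, -0.076, -0.577], [-0.002, 0.274, -0.962, 0.384], [0.0, 0.0, 0.0, 1.0]] [[367.6, 0.0, 321.1], [0.0, 367.6, 236.7], [0.0, 0.0, 1.0]]
{'time_s': 0.15, 'joint_positions': array([-8.36227797e+01,  3.02679670e+01,  8.21402896e+01, -2.14462775e-05,
        6.76908894e+01, -1.02286976e+01]), 'qvel': array([-0.0239225 , -0.13244328, -0.2501484 , -0.01388103, -0.04381084,
       -0.06092749]), 'tau': array([ 6.27598110e-04, -4.40428197e+01, -1.76842010e+01,  6.33044215e-02,
        5.52421378e-02, -8.84782526e-05]), 'position': array([ 0.17856754, -0.59836507,  0.23277892]), 'tcp_rot': array([[-1.92549033e-04,  2.85787321e-01, -9.58293050e-01],
       [ 1.71967866e-03, -9.58291556e-01, -2.85787221e-01],
       [-9.99998503e-01, -1.70298417e-03, -3.06944245e-04]]), 'force': array([-0.07594849,  0.35980069, -0.2506227 ]), 'moment': array([ 0.07371354,  0.00840303, -0.02917521]), 'opening': 0.9967192718581379}
```

View pics/scene0.png

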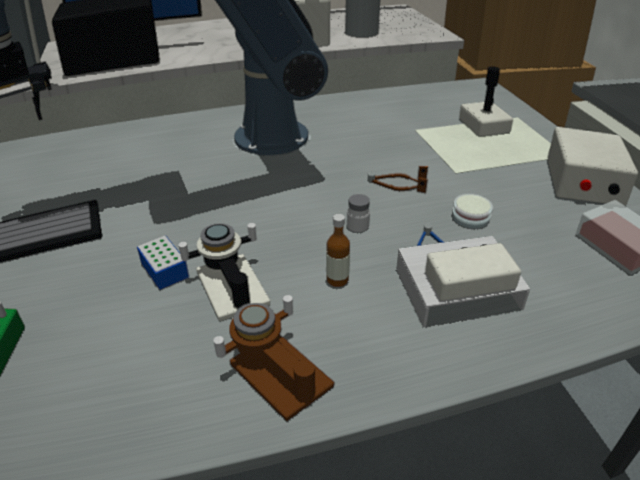

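View pics/top0.png

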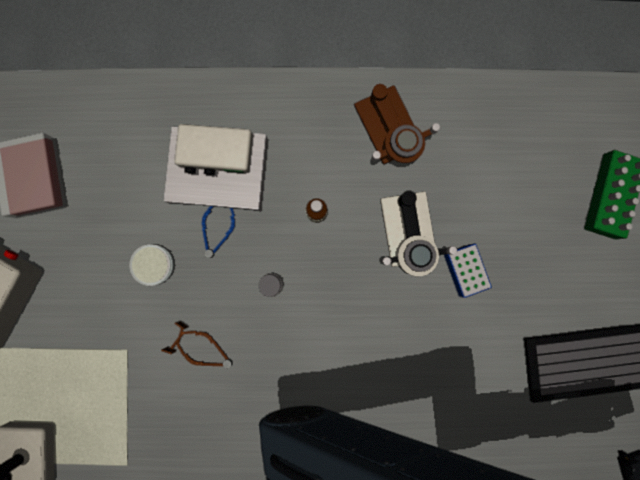

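View pics/wrist0.png

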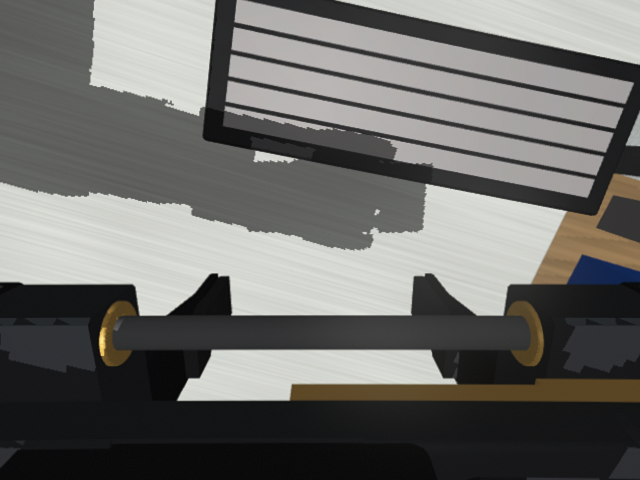

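The top view shows the blue ring with its pivot at (208,254), the riser front edge at about row 205, the bottle at (317,209), jar (271,285), dishes (151,265), white stand with barrel (420,256), column (408,198), and tip box (468,270). I'll zoom in to measure.

Run:
```python
from h import *
c=cap('top'); im=cv2.cvtColor(c['color'],cv2.COLOR_RGB2BGR)
a=im[120:300,130:290]; cv2.imwrite('pics/za.png',cv2.resize(a,None,fx=3.33,fy=3.33,interpolation=cv2.INTER_CUBIC))
b=im[180:310,370:500]; cv2.imwrite('pics/zb.png',cv2.resize(b,None,fx=4.5,fy=4.5,interpolation=cv2.INTER_CUBIC))
print(c['k1'])
```

```text
-0.07397019538844726
```

View pics/za.png

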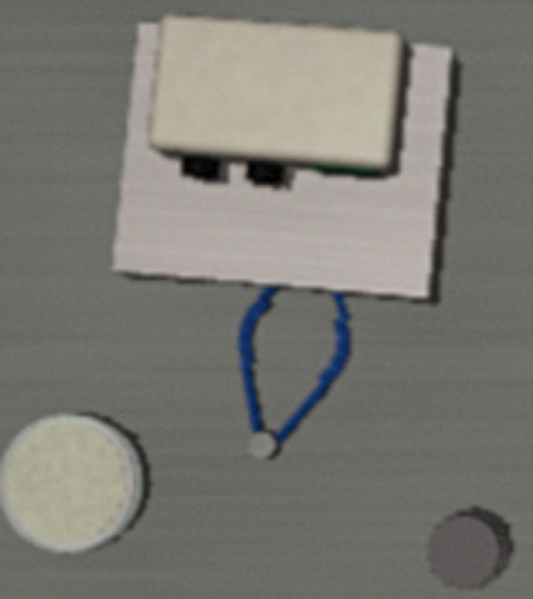

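View pics/zb.png

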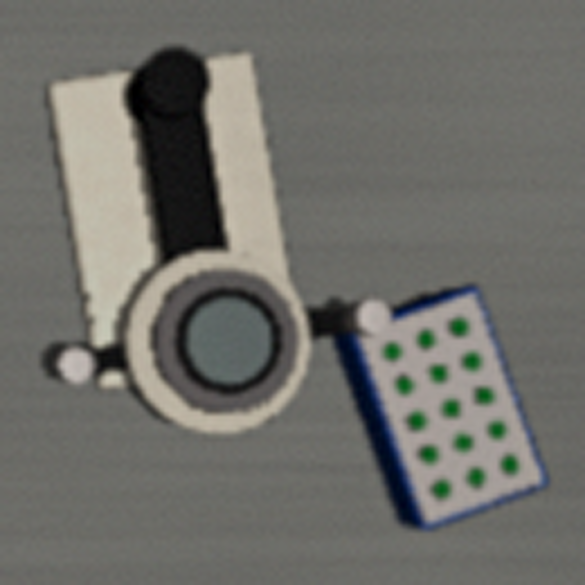

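Run:
```python
from h import *
c=cap('top')
A=lambda x,y,z:onz(c,130+x/3.33,120+y/3.33,z)[:2]*1000
B=lambda x,y,z:onz(c,370+x/4.5,180+y/4.5,z)[:2]*1000
P={'piv':A(263,445,.02),'rFL':A(115,271,.053),'rFR':A(432,299,.053),'rRL':A(140,25,.053),'rRR':A(452,45,.053),'arcL':A(243,335,.008),'arcR':A(350,350,.008),'edgeL':A(270,289,.008),'edgeR':A(336,292,.008),
'jar':A(466,552,.07),'dish':A(66,482,.036),'bottle':onz(c,317,207,.15)[:2]*1000,
'cap':B(230,340,.095),'disc':B(219,341,.07),'col':B(174,82,.076),'pL':B(74,366,.088),'pR':B(373,317,.088)}
for x,y in [(477,287),(548,485),(430,530),(345,340)]: P['tip%d'%x]=B(x,y,.045)
for k,v in P.items(): print(k,np.round(v,1))
d=P['col']-P['cap'];print(np.degrees(np.arctan2(d[1],d[0])),np.linalg.norm(d))
d=P['pL']-P['pR'];print(np.degrees(np.arctan2(d[1],d[0])),np.linalg.norm(d),(P['pL']+P['pR'])/2)
```

```text
piv [532.9 225. ]
rFL [641.5 313.2]
rFR [623.5 113.4]
rRL [798.6 300.7]
rRR [784.8 102. ]
arcL [604.6 241.3]
arcR [594.8 171.4]
edgeL [634.6 224.1]
edgeR [632.6 180.9]
jar [466.6  89.9]
dish [509.  347.3]
bottle [619.2  -6.2]
cap [ 527.3 -214.4]
disc [ 527.2 -214.1]
col [ 645.  -193.8]
pL [ 515.9 -145.5]
pR [ 537.6 -280.6]
tip477 [ 552.5 -340.6]
tip548 [ 460.  -372.9]
tip430 [ 439.4 -316.8]
tip345 [ 527.9 -277.9]
9.957319718924534 119.50709643523551
99.10771152000449 136.7379588151425 [ 526.75781375 -213.05611341]
```

Ring: pivot at about (533,225), yaw about -14°. Barrel: (527,-214), with the stand's x axis at about +9.8°. First I'll turn to the ring's yaw and travel above everything.

```bash
python3 -m inch '{"dp":[[0,0,0],[0,0,0],[0,0,0],[0,0,0],[0,0,0],[0,0,0],[0,-15,-3.5],[0,-30,-7],[0,-30,-7],[0,-30,-7],[0,-30,-7],[0,-30,-7],[0,-30,-7],[0,-30,-7],[0,-30,-7],[0,-30,-7],[0,-30,-7],[0,-30,-7],[0,-30,-7],[0,-30,-7]],"yaw":[5.1,5.1,5.1,5.1,5.1,5.1,0,0,0,0,0,0,0,0,0,0,0,0,0,0]}' 0; python3 -c "
from rig import bot
print(bot.read_state()['joint_positions'],bot.read_state()['tcp_rot'])"
```

```text
time_s: 1.92
position: [0.3687, -0.2274, 0.2337]
tcp_rot: [[0.0, -0.242, -0.97], [-0.0, -0.97, 0.242], [-1.0, 0.0, -0.0]]
force: [1.1, -0.5, -0.5]
opening: 0.007
[-4.65164262e+01  1.54553962e+01  1.08359258e+02  4.45781153e-03
  5.61645932e+01  5.74991228e+01] [[ 2.96141794e-04 -2.42227248e-01 -9.70219497e-01]
 [-2.18333378e-04 -9.70219532e-01  2.42227190e-01]
 [-9.99999932e-01  1.40097706e-04 -3.40208846e-04]]
```

```bash
python3 -m inch '{"dp":[[0,-29,-6],[0,-29,-6],[0,-29,-6],[0,-29,-6],[0,-29,-6],[0,-29,-6],[0,-29,-6],[0,-29,-6],[0,-29,-6],[0,-29,-6],[0,-29,-6],[0,-29,-6],[0,-29,-6],[0,-29,-6],[0,-29,-6],[0,-20,-5],[0,-10,0],[0,0,0],[0,0,0]],"yaw":[0,0,0,0,0,0,0,0,0,0,0,0,0,0,0,0,0,0,0]}' 0; python3 -c "
from h import *
print(bot.read_state()['joint_positions']);cap('wrist','w1.png')"
```

```text
time_s: 3.5
position: [0.5721, 0.1991, 0.2332]
tcp_rot: [[-0.002, -0.241, -0.971], [-0.001, -0.971, 0.241], [-1.0, 0.001, 0.001]]
force: [-0.3, -0.3, 0.1]
opening: 0.002
[ 8.65196616e+00  2.87923190e+01  8.49027098e+01 -4.08859604e-02
  6.63997505e+01  1.12614900e+02]
```

View pics/w1.png

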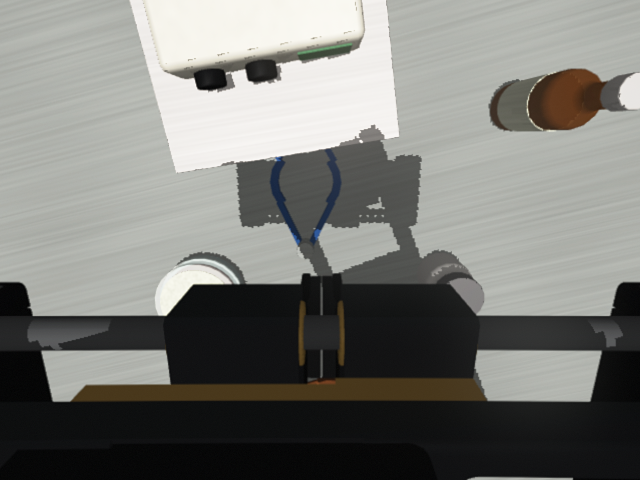

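The wrist view shows the ring's V running from the pivot at about (309,242) to the arcs at (273,183) and (340,183), nearly upright in the picture. I'll enlarge it and measure.

```bash
python3 -c "
from h import *
c=cap('wrist')
for n,u,v,z in [('piv',309,240,.012),('outL',271,183,.006),('outR',341,183,.006),('inL',280,183,.006),('inR',332,183,.006),('edgeL',280,158,.006),('edgeR',329,152,.006)]: print(n,np.round(onz(c,u,v,z)*1000,1))
for a in [(.5335,.225,.02),(.6005,.2075,.004)]: print(proj(c,a))
im=cv2.cvtColor(c['color'],cv2.COLOR_RGB2BGR)[130:270,230:390]; cv2.imwrite('pics/w1z.png',cv2.resize(im,None,fx=4,fy=4,interpolation=2))
"
```

```text
piv [541.5 219.8  12. ]
outL [608.4 242.9   6. ]
outR [590.9 173.2   6. ]
inL [606.1 234.    6. ]
inR [593.2 182.1   6. ]
edgeL [630.3 227.1   6. ]
edgeR [624.1 177.8   6. ]
(np.float64(305.8660530191554), np.float64(250.4549109969526))
(np.float64(306.3862704289813), np.float64(181.8130230427678))
```

View pics/w1z.png

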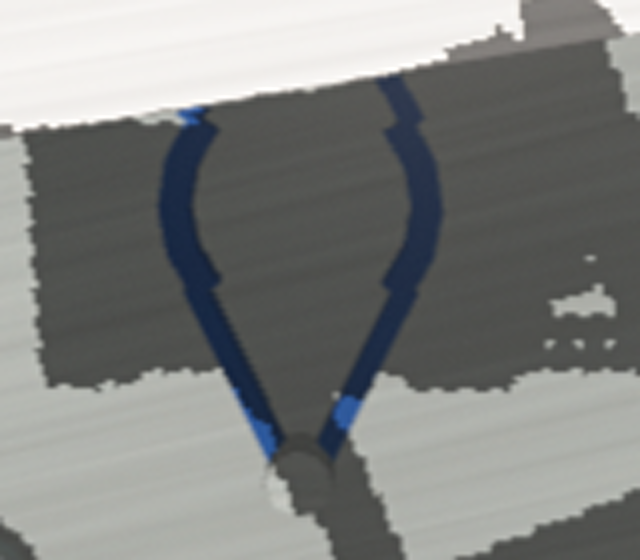

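```bash
python3 -m inch '{"dp":[[0,-8,-10],[0,-7,-9],[20,0,0],[30,0,0],[30,0,0],[30,0,0],[30,0,0],[30,0,0],[20,0,0],[10,0,0],[8,0,0],[5,0,0],[5,0,0],[0,0,0],[0,0,0]],"yaw":[0,0,0,0,0,0,0,0,0,0,0,0,0,0,0]}' 0; python3 -c "
from h import *
cap('wrist','w2.png');cap('scene','s2.png')"
```

```text
time_s: 4.85
position: [0.5956, 0.2094, 0.0165]
tcp_rot: [[0.002, -0.242, -0.97], [0.0, -0.97, 0.242], [-1.0, -0.001, -0.002]]
force: [0.2, -0.2, -0.1]
opening: 0.009
```

View pics/w2.png

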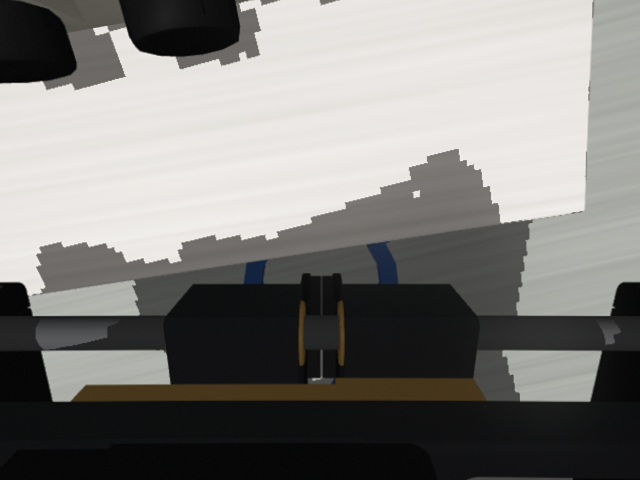

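```bash
python3 -m inch '{"dp":[[2,0,0],[0,0,4],[0,0,6],[0,0,6],[0,0,6],[0,0,6],[0,0,6],[0,0,6],[0,0,6],[0,0,6],[0,0,6],[0,0,6],[0,0,6],[0,0,6],[0,0,6],[0,0,6],[0,0,6],[0,0,6],[0,0,4],[0,0,0]],"yaw":[0,0,0,0,0,0,0,0,0,0,0,0,0,0,0,0,0,0,0,0]}' 0; python3 -c "
from h import *
cap('wrist','w3.png')
c=cap('top')
im=cv2.cvtColor(c['color'],cv2.COLOR_RGB2BGR)[160:310,110:310]; cv2.imwrite('pics/t3.png',cv2.resize(im,None,fx=4,fy=4,interpolation=2))"
```

```text
time_s: 6.62
position: [0.4926, 0.2347, 0.0135]
tcp_rot: [[-0.002, -0.241, -0.97], [-0.0, -0.97, 0.241], [-1.0, 0.001, 0.002]]
force: [-0.1, -0.4, 0.4]
opening: 0.006
```

View pics/w3.png

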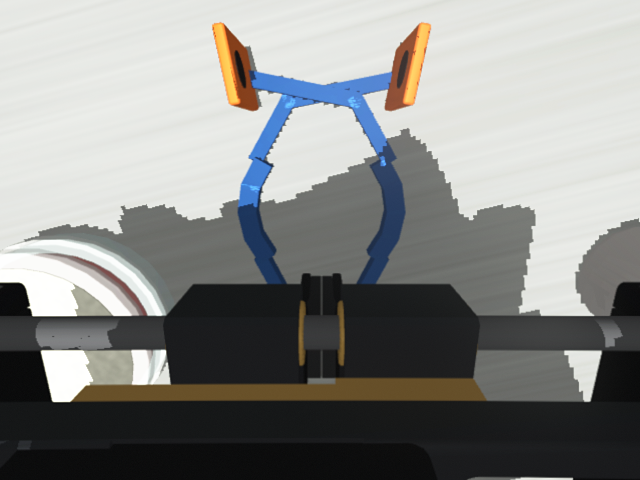

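View pics/t3.png

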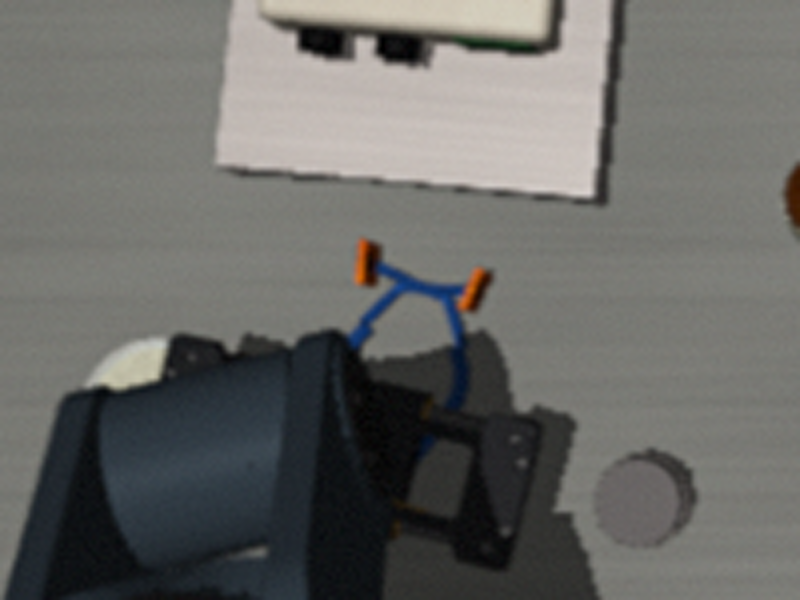

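The ring is out, with the ears in the open: in the wrist view their top edges centre at about (226,64) and (419,65). I'll measure them in both views.

```bash
python3 -c "
from h import *
c=cap('wrist'); t=cap('top')
L=onz(c,226,64,.038);R=onz(c,419,65,.038)
tl=lambda x,y:onz(t,110+x/4,160+y/4,.038)
L2=tl(366,261);R2=tl(479,289)
for L,R in((L,R),(L2,R2)):
  d=L-R; m=(L+R)/2; yaw=np.degrees(np.arctan2(d[1],d[0]))-90
  print(np.round(L*1e3,1),np.round(R*1e3,1),np.linalg.norm(d)*1e3,m*1e3,yaw)
"
```

```text
[594.1 241.1  38. ] [579.1 182.2  38. ] 60.82622102187995 [586.63352795 211.62079015  38.        ] -14.308345013465981
[592.4 237.9  38. ] [577.6 178.   38. ] 61.764844074642745 [584.96934401 207.9411077   38.        ] -13.884860031130913
```

```bash
python3 -m inch '{"dp":[[10,0,0],[-10,0,0],[-10,0,0],[-20,0,0],[-30,0,0],[-20,0,0],[0,0,-12],[0,0,-24],[0,0,-24],[0,1,-24],[0,0,-12],[0,0,0]],"yaw":[0,0,0,0,0,0,0,0,0,0,0,0]}' - | head -2 ; echo
```

```text
time_s: 7.82
position: [0.591, 0.209, 0.0926]
```

My first row had the wrong sign: it commanded 10 mm down, not up, for 1/12 s. I'll check the state and take a picture.

```bash
python3 -m inch '{"dp":[[0,0,0],[0,0,0],[0,0,0],[0,0,0],[0,0,0]],"yaw":[0,0,0,0,0]}' 87;  python3 -c "
from h import *
print(bot.read_state()['qvel'])
c=cap('wrist','w4.png');t=cap('top')
im=cv2.cvtColor(t['color'],cv2.COLOR_RGB2BGR)[160:310,110:310]; cv2.imwrite('pics/t4.png',cv2.resize(im,None,fx=4,fy=4,interpolation=2))"
```

```text
time_s: 8.23
position: [0.5861, 0.2107, 0.0935]
tcp_rot: [[-0.001, -0.241, -0.97], [-0.0, -0.97, 0.241], [-1.0, 0.0, 0.001]]
force: [-0.3, 0.3, 0.0]
opening: 0.297
[-0.05634687 -0.0178454  -0.52266443  0.05479837  0.00626026  0.03364333]
```

View pics/w4.png

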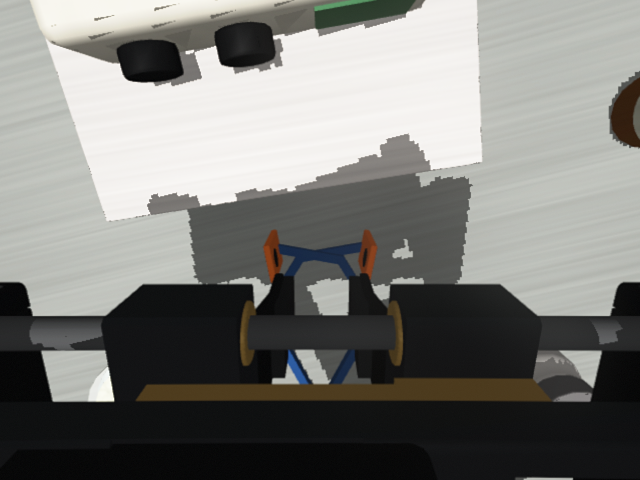

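View pics/t4.png

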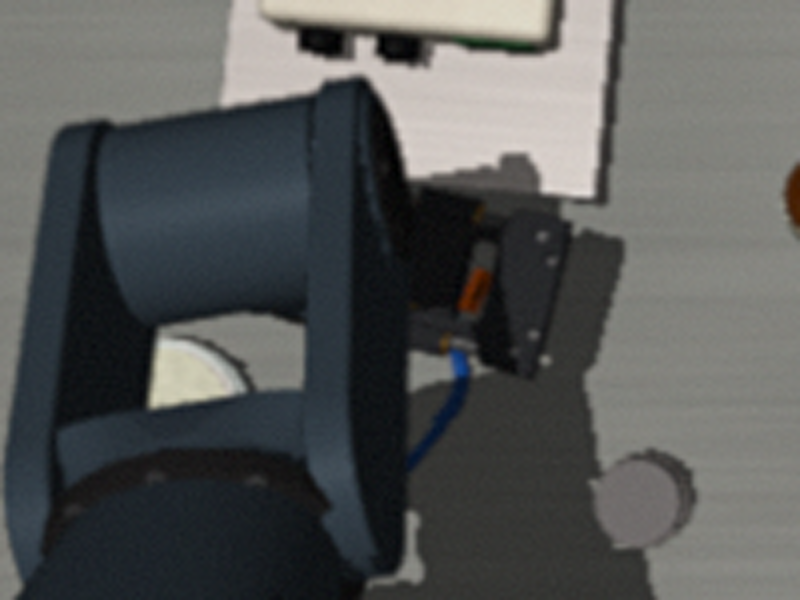

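```bash
python3 -m inch '{"dp":[[0,0,0],[0,0,0],[0,0,0],[0,0,0],[0,0,0],[0,0,0],[0,0,0],[0,0,0],[0,0,0],[0,0,0]],"yaw":[0,0,0,0,0,0,0,0,0,0]}' 87;  python3 -c "
from h import *
c=cap('wrist','w5.png')
for p in [(.594,.2398,.038),(.5785,.1805,.038)]: print(proj(c,p))
im=cv2.cvtColor(c['color'],cv2.COLOR_RGB2BGR)[210:310,240:400]; cv2.imwrite('pics/w5z.png',cv2.resize(im,None,fx=4,fy=4,interpolation=2))"
```

```text
time_s: 9.17
position: [0.587, 0.2104, 0.0935]
tcp_rot: [[-0.0, -0.242, -0.97], [-0.0, -0.97, 0.242], [-1.0, 0.0, 0.0]]
force: [-0.5, 0.9, -0.1]
opening: 0.996
(np.float64(271.5257095230302), np.float64(263.6279140877476))
(np.float64(374.1070304310024), np.float64(264.6600189382217))
```

View pics/w5z.png

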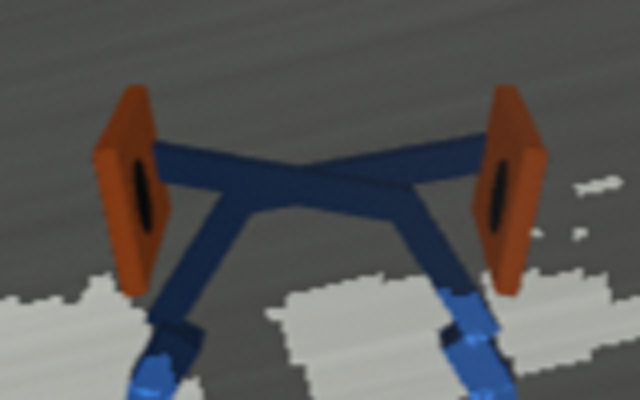

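```bash
python3 -m inch '{"dp":[[0,-1,3],[10,0,0],[15,0,0],[15,0,0],[15,0,0],[10,0,0],[6,0,0],[4,0,0],[0,0,0],[0,0,0]],"yaw":[0,0,0,0,0,0,0,0,0,0]}' 87;  python3 -c "
from h import *
c=cap('wrist','w6.png')"
```

```text
time_s: 10.05
position: [0.5846, 0.2121, 0.0188]
tcp_rot: [[0.001, -0.242, -0.97], [0.0, -0.97, 0.242], [-1.0, -0.0, -0.001]]
force: [0.6, 0.1, 0.9]
opening: 1.0
```

View pics/w6.png

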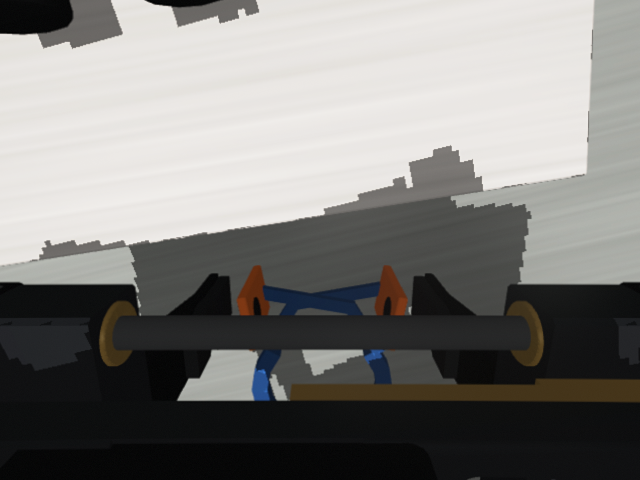

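Both ears stand between the open fingers. Now I'll squeeze them.

```bash
python3 -m inch '{"dp":[[0,0,0],[0,0,0],[0,0,0],[0,0,0],[0,0,0],[0,0,0],[0,0,0],[0,0,0],[0,0,0],[0,0,0],[0,0,0],[0,0,0],[0,0,0],[0,0,0],[0,0,0],[0,0,0],[0,0,0],[0,0,0]],"yaw":[0,0,0,0,0,0,0,0,0,0,0,0,0,0,0,0,0,0]}' 0;  python3 -c "
from h import *
c=cap('wrist','w7.png')"
```

```text
time_s: 11.6
position: [0.5848, 0.2123, 0.019]
tcp_rot: [[0.001, -0.242, -0.97], [0.0, -0.97, 0.242], [-1.0, -0.001, -0.001]]
force: [1.8, 1.9, 5.7]
opening: 0.261
```

View pics/w7.png

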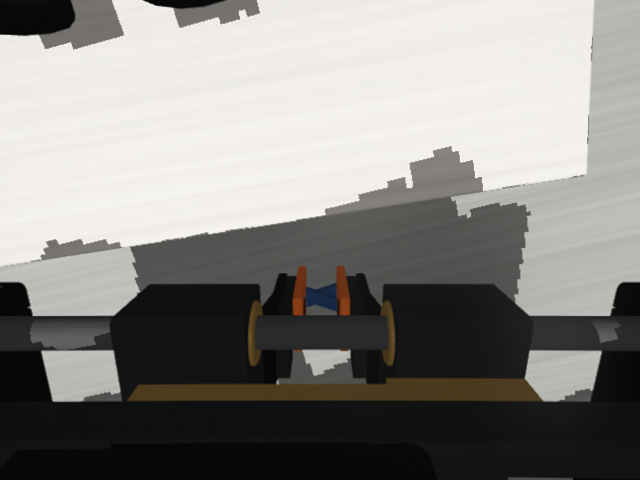

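The opening has stopped at about 23 mm, so the ears are squeezed to the stop. I'll lift.

```bash
python3 -m inch '{"dp":[[-2,0,0],[-4,0,0],[-8,0,0],[-12,0,0],[-15,0,0],[-15,0,0],[-15,0,0],[-15,0,0],[-15,0,0],[-15,0,0],[-15,0,0],[-15,0,0],[-15,0,0],[-15,0,0],[-10,0,0],[-5,0,0],[0,0,0],[0,0,0]],"yaw":[0,0,0,0,0,0,0,0,0,0,0,0,0,0,0,0,0,0]}' 0;  python3 -c "
from h import *
c=cap('wrist','w8.png');c=cap('scene','s8.png')"
```

```text
time_s: 13.15
position: [0.5839, 0.2119, 0.2095]
tcp_rot: [[-0.0, -0.242, -0.97], [-0.0, -0.97, 0.242], [-1.0, 0.0, 0.0]]
force: [-0.2, 0.6, -1.6]
opening: 0.261
```

View pics/w8.png

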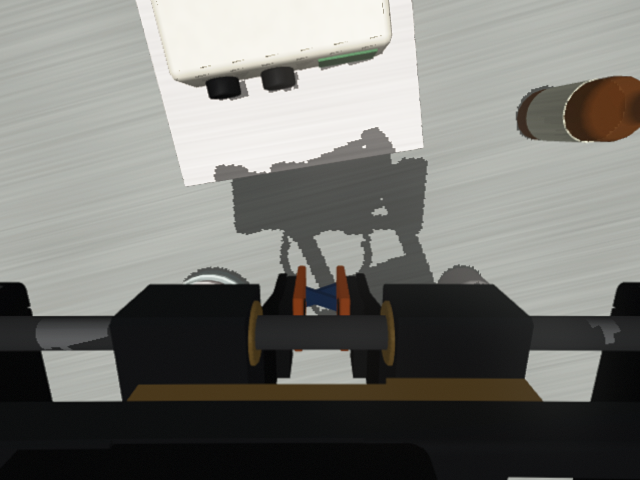

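View pics/s8.png

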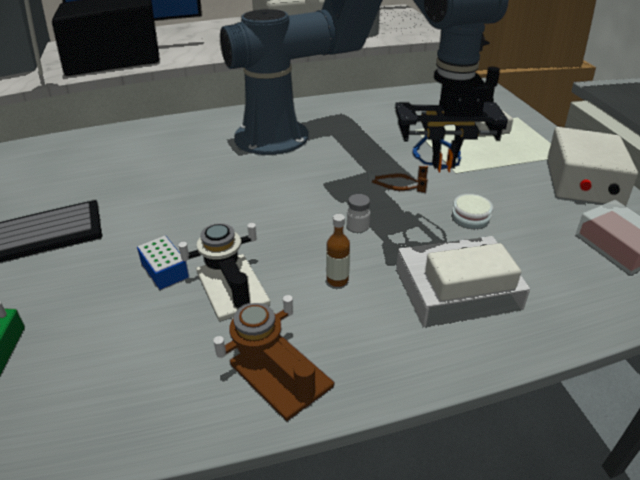

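The ring is held spread and level. I'll turn it to the stand's axis and carry it over to the barrel, above the bottle.

```bash
python3 -m inch '{"dp":[[0,0,0],[0,0,0],[0,0,0],[0,0,0],[0,0,0],[0,10,2],[0,20,3],[0,30,5],[0,30,5],[0,30,5],[0,30,5],[0,30,5],[0,30,5],[0,30,5],[0,30,5],[0,30,5],[0,30,5],[0,30,6],[0,30,6],[0,20,3]],"yaw":[-3,-6,-6,-6,-2.8,0,0,0,0,0,0,0,0,0,0,0,0,0,0,0]}' 0;python3 -m inch '{"dp":[[0,20,3],[0,10,2],[0,0,0],[0,0,0],[0,0,0]],"yaw":[0,0,0,0,0]}' 0;  python3 -c "
from h import *
c=cap('wrist','w9.png');c=cap('scene','s9.png');t=cap('top')
im=cv2.cvtColor(t['color'],cv2.COLOR_RGB2BGR)[180:310,340:500]; cv2.imwrite('pics/t9.png',cv2.resize(im,None,fx=4,fy=4,interpolation=2))"
```

```text
time_s: 14.92
position: [0.5841, -0.2075, 0.2088]
tcp_rot: [[-0.001, 0.167, -0.986], [-0.001, -0.986, -0.167], [-1.0, 0.0, 0.001]]
force: [0.4, -0.3, 0.1]
opening: 0.259
time_s: 15.33
position: [0.5848, -0.233, 0.2091]
tcp_rot: [[-0.001, 0.17, -0.985], [0.001, -0.985, -0.17], [-1.0, -0.002, 0.001]]
force: [0.4, 0.3, -1.0]
opening: 0.258
```

View pics/t9.png

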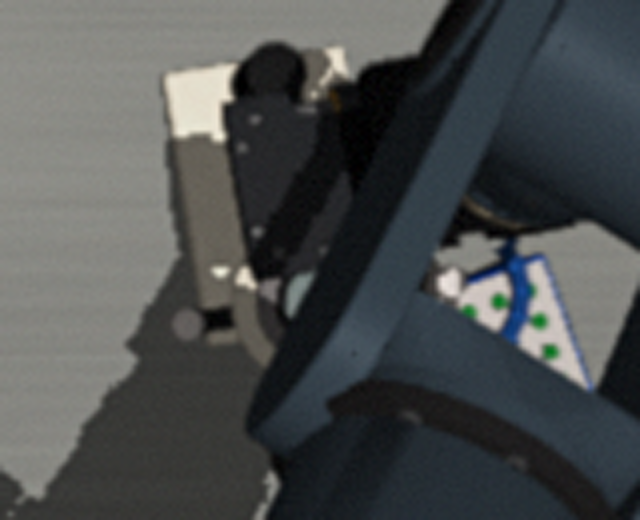

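View pics/s9.png

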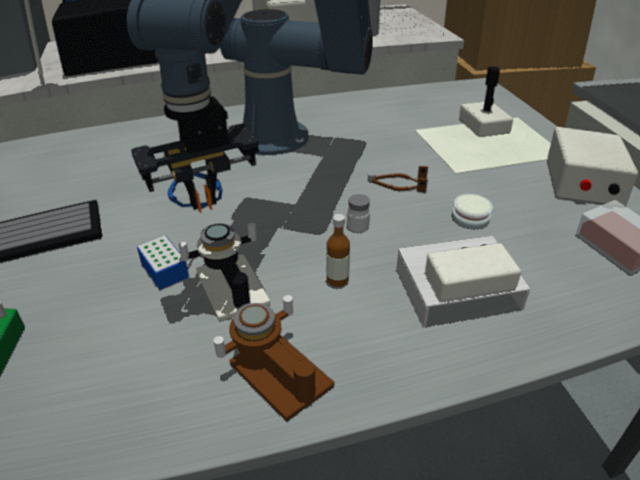

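```bash
python3 -m inch '{"dp":[[0,-10,-2],[0,-15,-2],[0,-4,-1],[0,0,0],[0,0,0]],"yaw":[0,0,0,0,0]}' 0;  python3 -c "
from h import *
c=cap('wrist');im=cv2.cvtColor(c['color'],cv2.COLOR_RGB2BGR)
s=bot.read_state();p=s['position'];R=s['tcp_rot']
for u,v in [(301,266),(341,266)]:
  q=onz(c,u,v,p[2]+.019); print(R.T@(q-p)*1e3)
cv2.imwrite('pics/w10.png',cv2.resize(im[180:380,200:440],None,fx=3,fy=3,interpolation=2))
s=cap('scene');im=cv2.cvtColor(s['color'],cv2.COLOR_RGB2BGR)
cv2.imwrite('pics/s10.png',cv2.resize(im[120:320,110:310],None,fx=3,fy=3,interpolation=2))
"
```

```text
time_s: 15.9
position: [0.5855, -0.2039, 0.2098]
tcp_rot: [[0.0, 0.172, -0.985], [-0.0, -0.985, -0.172], [-1.0, 0.0, -0.0]]
force: [-0.2, -0.8, -1.2]
opening: 0.259
[-18.99928887  -8.77146198 -26.2294078 ]
[-18.98999383   6.5381787  -26.22673902]
```

View pics/w10.png

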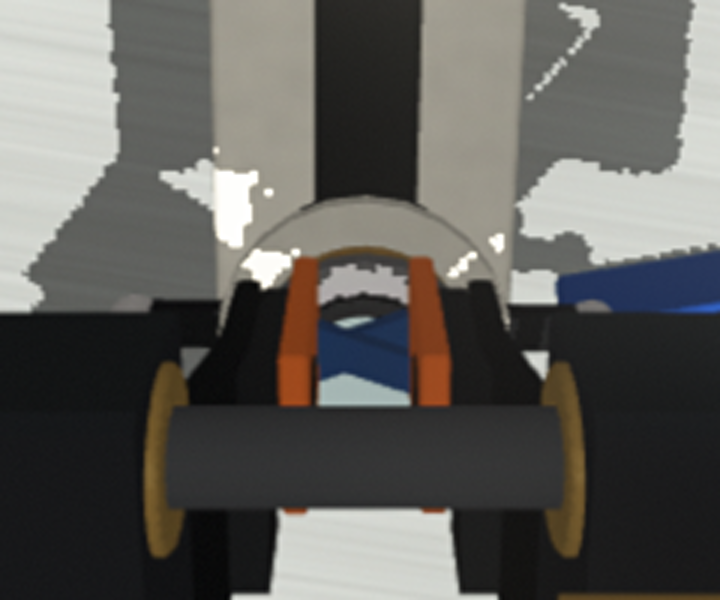

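View pics/s10.png

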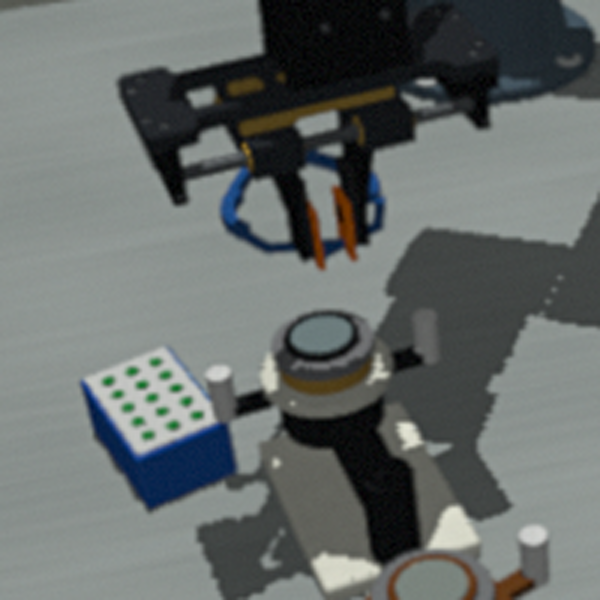

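```bash
python3 -c "
from h import *
c=cap('wrist')
s=bot.read_state();p=s['position'];R=s['tcp_rot']
for u,v,z in [(298.3,297.5,.019),(344.3,297.5,.019),(301.5,266,-.019),(340.8,266,-.019)]:
  q=onz(c,u,v,p[2]+z); print(R.T@(q-p)*1e3)
# barrel features: disc near edge etc at world
for pt in [(.5272,-.2139,.095),(.5272+.042*.9854,-.2139+.042*.17,.07)]: print(proj(c,pt))
"
```

```text
[-19.00166995  -9.64755308 -13.11062293]
[-18.99324354   8.41491867 -13.10033168]
[ 18.99778112 -10.36369374 -12.09406593]
[ 19.00681898   9.00926931 -12.08341966]
(np.float64(320.3985436691878), np.float64(307.81063849238706))
(np.float64(320.4128281550693), np.float64(247.95091946921104))
```

```bash
python3 -c "
from h import *
c=cap('wrist')
s=bot.read_state();p=s['position'];R=s['tcp_rot']
print(onz(c,322.7,245,.07)*1e3)
s=cap('scene')
print('scene cap',onz(s,110+322/3,120+335/3,.095)*1e3)
for f in [(216,374,.088),(425,320,.088)]: print(onz(s,110+f[0]/3,120+f[1]/3,f[2])*1e3)
print([ (np.array(proj(s,(x,y,z)))-[110,120])*3 for x,y,z in [(.5272,-.2139,.095),(.5855,-.2039,p[2]+.019)]])
im=cv2.cvtColor(s['color'],cv2.COLOR_RGB2BGR)
cv2.imwrite('pics/s11.png',cv2.resize(im[165:285,150:310],None,fx=5,fy=5,interpolation=2))
"
```

```text
[ 571.39471905 -208.42062523   70.        ]
scene cap [ 530.18829067 -212.23684318   95.        ]
[ 541.4360313  -280.86475493   88.        ]
[ 523.89780015 -145.91133654   88.        ]
[array([318.71245412, 332.71526273]), array([322.91361967, 196.7493932 ])]
```

View pics/s11.png

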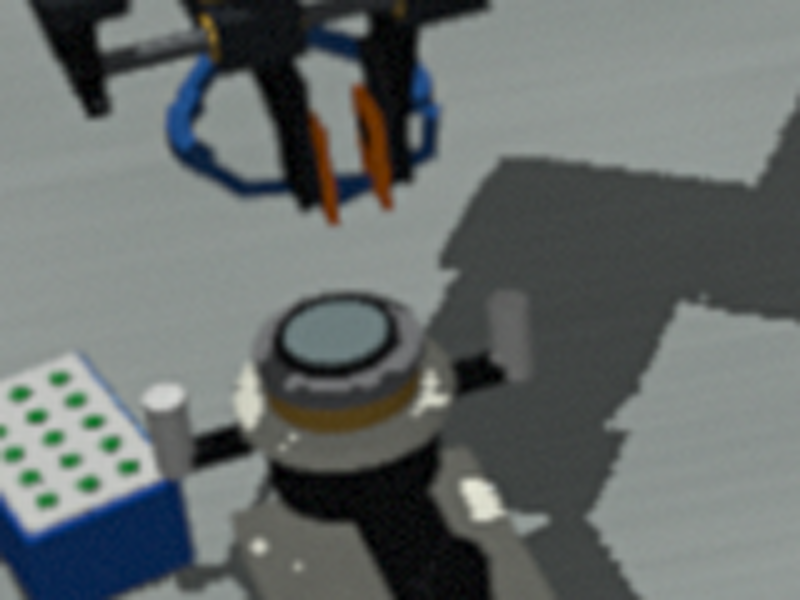

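```bash
python3 -c "
from h import *
s=cap('scene');p=bot.read_state()['position']
f=p+[.0122,.0022,-.019]
print((np.array(proj(s,f))-[150,165])*5, onz(s,150+361.5/5,165+214.5/5,f[2])*1e3,f*1e3)
"
```

```text
[358.26103801 216.90206633] [ 596.42801468 -201.84869793  190.53972697] [ 597.52831685 -203.10972275  190.53972697]
```

```bash
python3 -m inch '{"dp":[[10,0,-1],[15,0,0],[15,0,0],[15,0,0],[15,0,0],[10,0,0],[6,0,0],[4,0,0],[0,0,0],[0,0,0]],"yaw":[0,0,0,0,0,0,0,0,0,0]}' 0;  python3 -c "
from h import *
c=cap('wrist');im=cv2.cvtColor(c['color'],cv2.COLOR_RGB2BGR)
cv2.imwrite('pics/w12.png',cv2.resize(im[180:380,200:440],None,fx=3,fy=3,interpolation=2))
s=cap('scene');im=cv2.cvtColor(s['color'],cv2.COLOR_RGB2BGR)
cv2.imwrite('pics/s12.png',cv2.resize(im[165:285,150:310],None,fx=5,fy=5,interpolation=2))
"
```

```text
time_s: 17.03
position: [0.5866, -0.2049, 0.1198]
tcp_rot: [[0.001, 0.17, -0.985], [-0.0, -0.985, -0.17], [-1.0, 0.0, -0.001]]
force: [0.5, -0.2, -0.4]
opening: 0.261
```

View pics/w12.png

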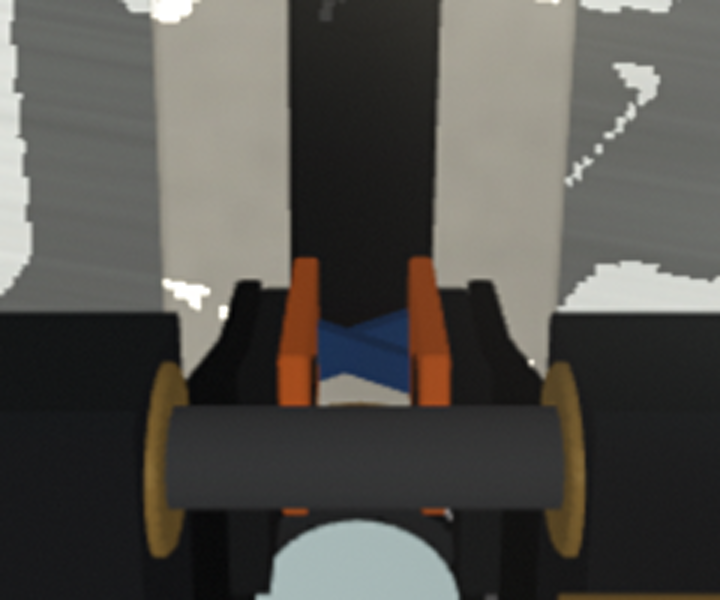

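View pics/s12.png

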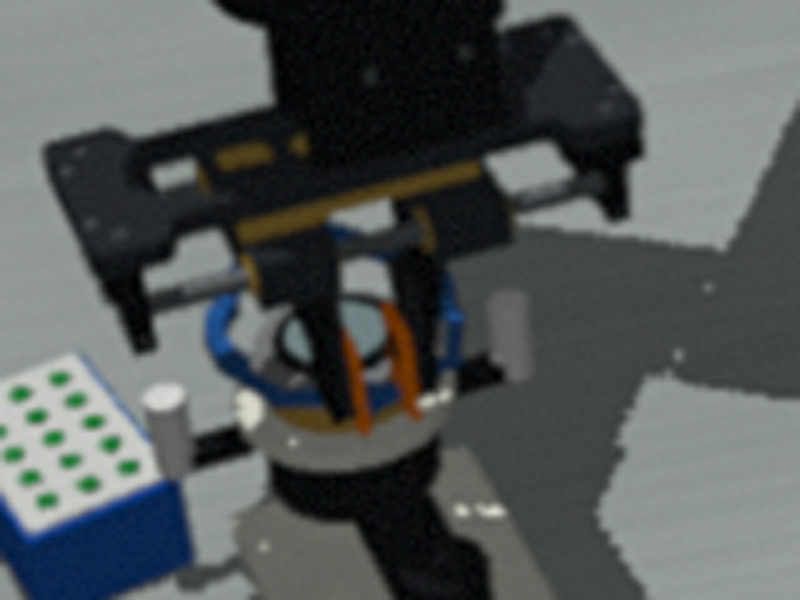

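```bash
python3 -c "
from h import *
c=cap('wrist');s=cap('scene')
st=bot.read_state();p=st['position'];R=st['tcp_rot']
f=-R[:,2]
q=onz(c,321,180+403/3,.07); print('wrist axis',(q-f*.0295)*1e3, 'in tool',R.T@(q-f*.0295-p)*1e3)
b=p-f*.0575; b[2]=p[2]-.015
a=np.linspace(0,2*np.pi,200)
for r in (.036,.04,.044):
  P=np.array([proj(s,b+r*np.array([np.cos(t),np.sin(t),0])) for t in a]); P=(P-[150,165])*5
  print(r,P.min(0),P.max(0))
for r,z in ((.024,.095),(.0325,.091),(.042,.07)):
  P=np.array([proj(s,np.array([.529,-.2145,z])+r*np.array([np.cos(t),np.sin(t),0])) for t in a]); P=(P-[150,165])*5
  print('barrel',r,P.min(0),P.max(0))
print(b)
"
```

```text
wrist axis [ 527.42380736 -214.75938031   69.9599153 ] in tool [50.3850606  -0.51674745 60.26298998]
0.036 [230.15835267 256.14830645] [423.11268679 371.2760093 ]
0.04 [219.41731432 250.11604225] [433.81850353 378.05658154]
0.044 [208.67430959 244.12000369] [444.52969468 384.87994597]
barrel 0.024 [266.37864273 294.79617711] [394.09747807 371.72983859]
barrel 0.0325 [245.19449965 290.1488399 ] [417.74675258 394.53167081]
barrel 0.042 [227.8512718  319.09692372] [448.12547978 455.1513974 ]
[ 0.53015745 -0.21475453  0.10542736]
```

In both views the ring is centred sideways over the barrel. The fore-aft estimates average to about 1 mm further back, so I'll shift by that and lower past the rim top, watching the force.

```bash
python3 -m inch '{"dp":[[0,0,1],[3,0,0],[3,0,0],[3,0,0],[3,0,0],[2,0,0],[0,0,0],[0,0,0]],"yaw":[0,0,0,0,0,0,0,0]}' 0;  python3 -c "
from h import *
print(bot.read_state()['force'],bot.read_state()['moment'])
c=cap('wrist');im=cv2.cvtColor(c['color'],cv2.COLOR_RGB2BGR)
cv2.imwrite('pics/w13.png',cv2.resize(im[180:380,200:440],None,fx=3,fy=3,interpolation=2))
s=cap('scene');im=cv2.cvtColor(s['color'],cv2.COLOR_RGB2BGR)
cv2.imwrite('pics/s13.png',cv2.resize(im[165:285,150:310],None,fx=5,fy=5,interpolation=2))
"
```

```text
time_s: 17.9
position: [0.5852, -0.2048, 0.1052]
tcp_rot: [[-0.0, 0.17, -0.985], [0.0, -0.985, -0.17], [-1.0, -0.0, 0.0]]
force: [0.1, -0.9, -1.0]
opening: 0.258
[ 0.11642917 -0.93989071 -0.97905344] [ 0.04313207 -0.12532601 -0.03043718]
```

View pics/s13.png

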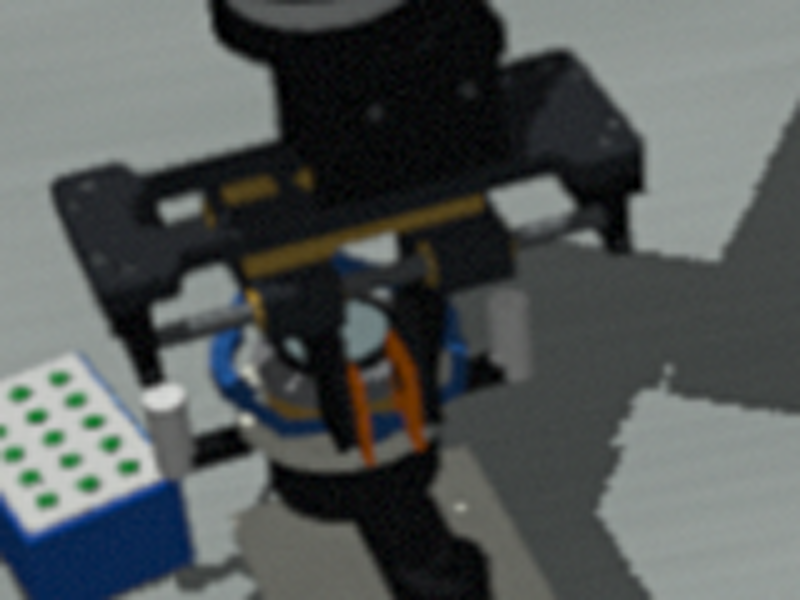

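There's no contact force at 5 mm below the rim top. I'll continue to groove height.

```bash
python3 -m inch '{"dp":[[3,0,0],[3,0,0],[3,0,0],[3,0,0],[2,0,0],[0,0,0],[0,0,0]],"yaw":[0,0,0,0,0,0,0]}' 0;  python3 -c "
from h import *
s=cap('scene');im=cv2.cvtColor(s['color'],cv2.COLOR_RGB2BGR)
cv2.imwrite('pics/s14.png',cv2.resize(im[165:285,150:310],None,fx=5,fy=5,interpolation=2))
"
```

```text
time_s: 18.58
position: [0.5852, -0.2048, 0.0913]
tcp_rot: [[-0.0, 0.17, -0.985], [0.0, -0.985, -0.17], [-1.0, -0.0, 0.0]]
force: [-0.5, 0.8, -0.7]
opening: 0.259
```

View pics/s14.png

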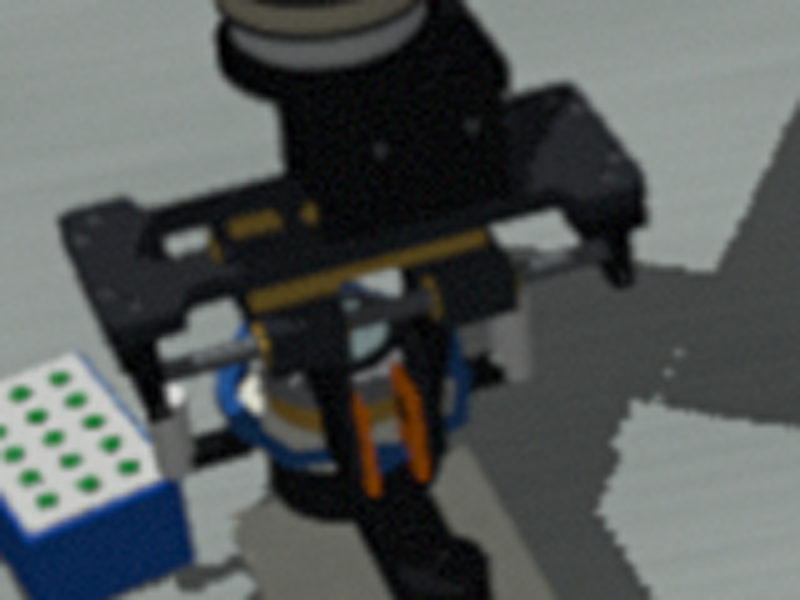

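```bash
python3 -c "
from h import *
s=cap('scene')
a=np.array([.529,-.2145,0]);d=np.array([np.cos(-.1),np.sin(-.1),0])
for r,z in [(.0325,.091),(.0325,.083),(.0295,.083),(.0295,.07),(.042,.07),(.042,.064),(.04,.08),(.04,.072),(.046,.08),(.046,.072),(.046,.07),(.046,.062)]:
  print(r,z,np.round((np.array(proj(s,a+d*r+[0,0,z]))-[150,165])*5+[7,0],0))
"
```

```text
0.0325 0.091 [342. 394.]
0.0325 0.083 [345. 411.]
0.0295 0.083 [344. 406.]
0.0295 0.07 [348. 433.]
0.042 0.07 [350. 454.]
0.042 0.064 [352. 466.]
0.04 0.08 [346. 429.]
0.04 0.072 [349. 446.]
0.046 0.08 [347. 440.]
0.046 0.072 [350. 456.]
0.046 0.07 [350. 461.]
0.046 0.062 [353. 477.]
```

```bash
python3 -c "
from h import *
s=cap('scene');im=cv2.cvtColor(s['color'],cv2.COLOR_RGB2BGR)
cv2.imwrite('pics/s15.png',cv2.resize(im[220:270,180:255],None,fx=10,fy=10,interpolation=2))
"
```

```text
(no output)
```

View pics/s15.png

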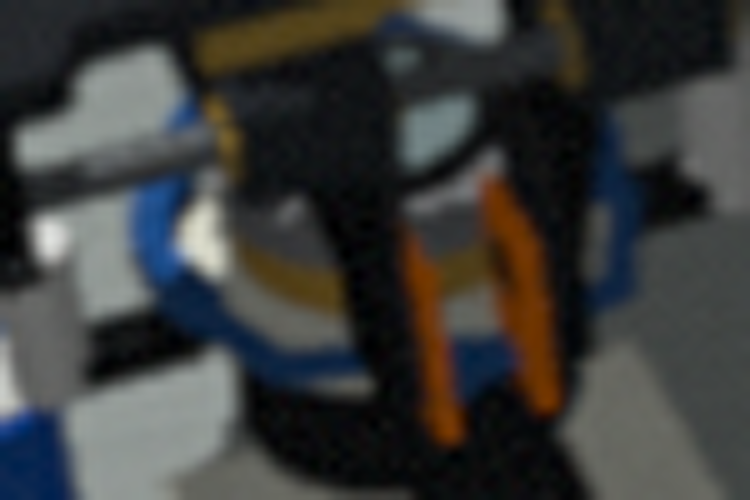

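The scene view fits a ring front about 51 mm from the axis at z of about 72 to 80 mm, so the ring is at groove height around the barrel. Releasing.

```bash
python3 -m inch '{"dp":[[0,0,0],[0,0,0],[0,0,0],[0,0,0],[0,0,0],[0,0,0],[0,0,0],[0,0,0],[0,0,0],[0,0,0],[0,0,0],[0,0,0],[0,0,0],[0,0,0],[0,0,0],[0,0,0]],"yaw":[0,0,0,0,0,0,0,0,0,0,0,0,0,0,0,0]}' 87;  python3 -c "
from h import *
c=cap('wrist','w16.png')
s=cap('scene');im=cv2.cvtColor(s['color'],cv2.COLOR_RGB2BGR)
cv2.imwrite('pics/s16.png',cv2.resize(im[200:280,165:285],None,fx=6,fy=6,interpolation=2))
"
```

```text
time_s: 20.07
position: [0.5853, -0.2049, 0.0916]
tcp_rot: [[0.0, 0.17, -0.985], [0.0, -0.985, -0.17], [-1.0, 0.0, -0.0]]
force: [-0.3, -0.2, -0.5]
opening: 1.001
```

View pics/s16.png

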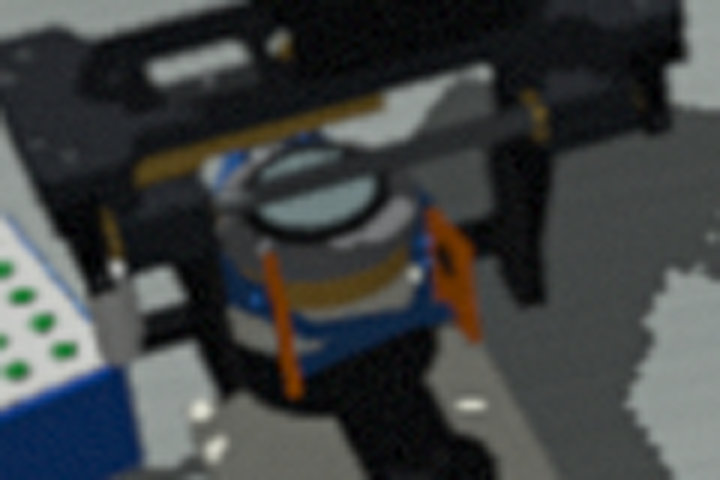

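View pics/w16.png

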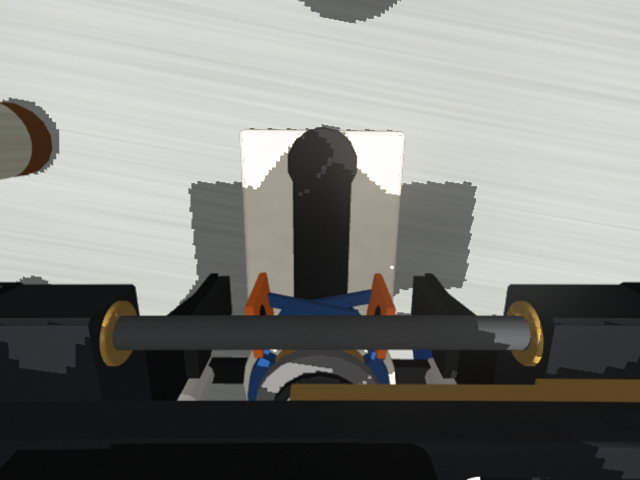

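The ears have sprung apart and are free of the fingers. I'll lift straight up, then move aside for a look.

```bash
python3 -m inch '{"dp":[[-5,0,0],[-10,0,0],[-15,0,0],[-15,0,0],[-20,0,0],[-20,0,0],[-20,0,0],[-20,0,0],[-20,0,0],[-10,0,0],[0,20,10],[0,30,15],[0,30,15],[0,30,15],[0,30,15],[0,30,15],[0,30,15],[0,20,10],[0,0,0],[0,0,0]],"yaw":[0,0,0,0,0,0,0,0,0,0,0,0,0,0,0,0,0,0,0,0]}' 87;  python3 -c "
from h import *
s=cap('scene');im=cv2.cvtColor(s['color'],cv2.COLOR_RGB2BGR)
cv2.imwrite('pics/s17.png',cv2.resize(im[200:280,165:285],None,fx=6,fy=6,interpolation=2))
cap('scene','s17f.png')
c=cap('top','t17f.png');im=cv2.cvtColor(c['color'],cv2.COLOR_RGB2BGR)[180:310,370:500];cv2.imwrite('pics/t17.png',cv2.resize(im,None,fx=4.5,fy=4.5,interpolation=2))
"
```

```text
time_s: 21.83
position: [0.5135, -0.4415, 0.2463]
tcp_rot: [[-0.0, 0.168, -0.986], [0.001, -0.986, -0.168], [-1.0, -0.001, -0.0]]
force: [-0.2, -0.3, 0.5]
opening: 0.998
```

View pics/s17.png

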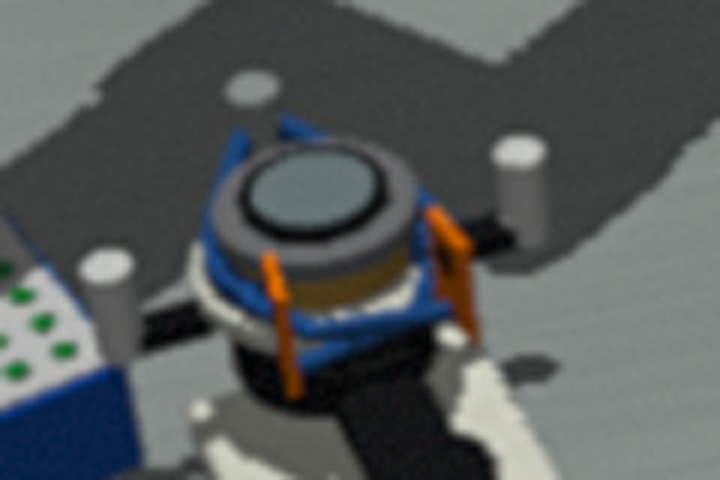

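View pics/t17f.png

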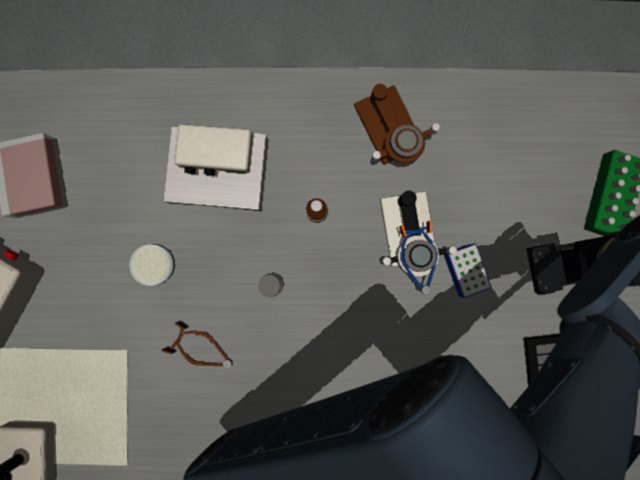

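View pics/t17.png

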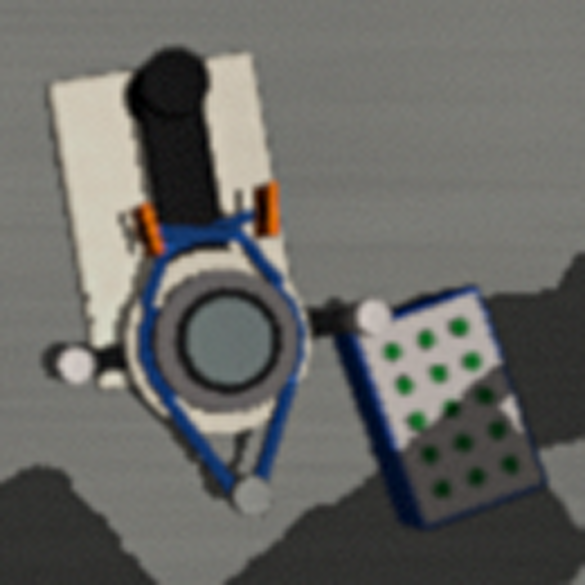

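```bash
python3 -c "
from h import *
s=cap('scene');t=cap('top')
S=lambda x,y:ray(s,165+x/6,200+y/6)
T=lambda x,y:ray(t,370+x/4.5,180+y/4.5)
def tri(a,b):
  A=np.stack([a[1],-b[1]],1);k=np.linalg.lstsq(A,b[0]-a[0],rcond=None)[0]
  return (a[0]+a[1]*k[0]+b[0]+b[1]*k[1])/2*1e3
pv=tri(S(252,88),T(252,494));print('pivot top',pv)
print('cap',tri(S(315,188),T(230,340)))
print('postL',tri(S(519,152),T(74,366)),'postR',tri(S(106,267),T(373,317)))
tp=lambda x,y,z:onz(t,370+x/4.5,180+y/4.5,z)*1e3
a=tp(147,229,.11);b=tp(267,209,.11);print('ears',a,b,np.linalg.norm(a-b),(a+b)/2, 'piv',tp(252,494,.092),'cap',tp(230,340,.095))
im=cv2.cvtColor(s['color'],cv2.COLOR_RGB2BGR)
cv2.imwrite('pics/s18.png',cv2.resize(im[210:265,190:250],None,fx=10,fy=10,interpolation=2))
"
```

```text
pivot top [ 458.74888172 -224.32191121   88.33910616]
cap [ 527.58260497 -213.12151948   94.24569876]
postL [ 516.04274575 -145.40319829   85.55832415] postR [ 537.74363748 -280.40920376   85.59008638]
ears [ 575.91787704 -175.46738475  110.        ] [ 584.71426245 -228.67962145  110.        ] 53.93439098481348 [ 580.31606975 -202.0735031   110.        ] piv [ 458.82182998 -224.18387368   92.        ] cap [ 527.30793379 -214.43826212   95.        ]
```

View pics/s18.png

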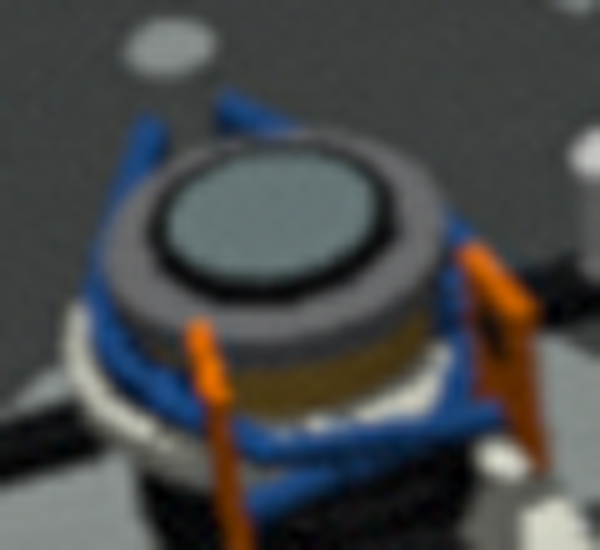

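The ring is shut: the ears are about 54 mm apart, the pivot is about 69 mm from the axis, and the pin top is at about 90 mm. It lies flat between rim and disc, and the bystanders are at the same pixels as before. Handing in.

```bash
python3 -c "
from rig import bot
print(bot.read_state()['time_s'],bot.read_state()['force']); print(bot.hand_in())"
```

```text
22.0833 [0.87004779 0.40061561 0.41970634]
the job is handed in; nothing more can be done
None
```

I dragged the ring out from under the riser and squeezed its ears to the stop, with the gripper opening at about 23 mm. Then I carried it over the bottle and lowered it past the rim without measurable force. I let it spring shut in the groove and handed the job in at 22 s of the 54 s allowed; the hand-in gave no verdict.

**Last checks, all by camera:**
- **Ring shut:** the ears are about 54 mm apart, which fits a ring gripping the groove.
- **Position:** the pivot is about 69 mm from the barrel axis, within the 60–80 mm limits. The ring appears to lie flat on the white disc, under the rim.
- **Bystanders:** bottle, jar, dishes and tip box look unmoved in the top view.
- **Robot:** it stands clear of everything, with the force reading near zero.

**What failed or disagreed:**
- **Wrong sign in one move:** one row commanded 10 mm down instead of up for 1/12 s, with the shut fingertips about 2.5 mm above the bench. They may have touched it. I read no force at that moment; the next reading was near zero and the ring had not moved.
- **Overshoot:** I overshot the barrel by 29 mm in y while carrying the ring at height, and corrected it before lowering.
- **Camera spread:** the views disagreed by 2–4 mm on the barrel position. Triangulation put the pin top at 88.3 mm, but read the post tops 2.4 mm and the cap 0.8 mm low. Corrected, the pin top is about 90 mm, so the ring's mid-height should be about 2 mm below mid-groove, inside the 4 mm limit.

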